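Grounding check at the touch tester

ROBOT

A 6-joint arm with a two-finger parallel gripper is mounted at the origin on a cart in front of the work surface, level with it; the furniture and walls round the work are solid. World frame = base frame: x ahead of the robot, y to its left, z up, the work surface at z = 0. Lengths are in m, angles in degrees, forces in N, time in s.
With the tool pointing down it reaches from about 0.25 to 0.725 m from the base axis. Payload 9.7 kg.
Tool frame: the origin (TCP) lies midway between the tips of the shut fingers; the grasp point (between the pads) lies 19 mm behind it; z points along the fingers, y is the line along which they close (so a half turn about z gives the same grasp; the last joint's range is limited). The gripper opens to 85 mm and grips with 20 to 120 N. Pads are 22 mm wide; open, the fingers measure 114 mm over their backs; the gripper's body (76 mm by 85 mm) begins 54 mm behind the grasp point. The pads swing forward as they close: fully open they stand 13 mm farther back than shut.
Start: joints at [-75, 4.979, 10.078, 95.1, 0, 90], TCP at [0.142, -0.531, 0.193] pointing down, gripper open.
Joint ranges: [-179.16, 179.16], [-48.56, 103.87], [-65.8, 70.77], [-126.05, 130.52], [-82.76, 87.17], [-180, 180]. Speed limits (degrees/s): [127.2, 127.2, 147.25, 180, 180, 180].

INTERFACE

Orientations are given as [roll, pitch, yaw] about the fixed x, y, z axes, in that order (R = Rz(yaw) Ry(pitch) Rx(roll)).
In Python, from workcell import * gives the robot as it stands.
- The arm moves only by the tool servo_tool, never from a script. Its argument "moves" is a list of rows, each a list of 4 numbers: the shift along the world's x, y, z in cm, then the turn about the world's z in rad. A call has 1 to 20 rows; each row is the pose to reach, as a shift and turn from the pose commanded when the call began; what a row does not reach only later rows make up. A row lasts 1/12 s, in which the tool goes at most 41.7 mm and 7.16 degrees, less where a joint would pass 70% of its speed; a pose out of reach is approached as far as the arm can. A call with a gripper value outside its range is refused whole. "claw" is the closure, from 0 (fully open) to 1 (shut), set as the call begins (left out, the last holds). The fingers move at their own pace and stop on an object; "force" is the grip in N (left out, the last holds). Time passes only in rows, so rows that repeat a pose let the fingers close. It gives the time, the measured TCP pose, the force, the opening and the grip force at its end, in the units of the state.
- get_obs(): the state, without advancing time (a new reading comes with each control period).
- camera(name): name is "scene" or "top" or "wrist"; returns the picture (420x560x3 uint8, red, green, blue); there is no depth.
- get_calibration(name): a dict with "fx", "fy", "cx", "cy" (pixels), "rvec" (rotation vector, rad) and "tvec" (3), from world to camera coordinates, as OpenCV has them; the wrist camera has in their place "tool_from_camera" (4x4, takes a point from camera to tool coordinates, whose origin is the TCP and whose axes are the flange's). Camera axes: x right, y down, z forward; pixel columns grow to the right and rows downward; lengths in m; the calibration is good to about 2 mm. A picture is of the moment at which its call begins: read the wrist's pose just before it. get_calibration takes no time and is no camera call.
- job_done(): hands the job in; it is judged then, once.
The state is a dict: "time": time; "q": joint angles; "qd": joint speeds; "joint_efforts": joint torques, N m; "ee_pos": TCP position; "tcp_rot": TCP orientation; "wrist_force": force on the tool from outside, world axes, zero at the start; "torque": the same for the moment, N m; "opening": finger opening in m; "grasp_force": force on a finger pad.
Only numpy, scipy, OpenCV 4.12 (cv2) and the standard library are available. Lean on these libraries where they do the work, as an engineer would, in place of code of your own. Each camera call takes 0.05 s, during which the arm holds its last target. There are 200 camera calls.

TASK

Do the grounding check on the three-module tester on the bench: with the closed fingertips touch the round metal plate lightly and keep it slightly depressed for two seconds, come off it, and then press the square key all the way down, where it stays, to log the check. Leave the module with the long narrow key untouched and do not move, grip or lift the tools and parts lying around the tester. Finish with the hand clear of everything.

Things in the scene. Friction and masses are not known exactly. Their poses are not given: they have to be found in the camera images.
- tester_rail: aluminium rail bolted to the bench, 100 mm (x) by 290 mm (y) by 12 mm high, carrying a row of three modules side by side with their centres 85 mm apart along y. Origin: centre of its underside, on the bench. Which module is in which place changes.
- round_module: module with the round steel touch plate. Housing grey, 80 mm (x) by 74 mm (y), its top 46 mm above the bench; a black collar round the plate or key reaches 50 mm. Origin: centre of the housing's underside, 12 mm above the bench; z up, x across the row, y along it. Fixed.
- square_module: module with the square steel latching key. Housing grey, 80 mm (x) by 74 mm (y), its top 46 mm above the bench; a black collar round the plate or key reaches 50 mm. Origin: centre of the housing's underside, 12 mm above the bench; z up, x across the row, y along it. Fixed.
- long_module: module with the long narrow steel key (56 mm along x by 18 mm along y, its top 62 mm above the bench, sprung); to be left untouched. Housing grey, 80 mm (x) by 74 mm (y), its top 46 mm above the bench; a black collar round the plate or key reaches 50 mm. Origin: centre of the housing's underside, 12 mm above the bench; z up, x across the row, y along it. Fixed.
- round_plate_top (a point): centre of the top face of the round steel touch plate, diameter 44 mm; at rest 62 mm above the bench and 12 mm above its collar.
- round_plate (a joint): how far the round plate is pushed down: 0 at rest, 0.010 m at its stop. Sprung: starts to move at about 1.2 N, 6.2 N at full travel, returns by itself.
- square_key_top (a point): centre of the top face of the square steel key, 38x38 mm; at rest 62 mm above the bench and 12 mm above its collar; moves with the key.
- square_key (a joint): how far the square key is pushed down: 0 up (start), 0.010 m all the way down. Takes about 2.5 N, has no spring and stays where it is left.
- long_key (a joint): how far the long key is pushed down: 0 at rest, 0.010 m at its stop. Sprung as the round plate.
- heat_sink: finned metal heat sink, 60x50x25 mm, loose on the bench beside the tester. Origin: centre of its underside.
- kapton_roll: amber tape roll lying flat, diameter 72, height 19 mm, loose on the bench beside the tester. Origin: centre of its underside.
- marker_black: marker pen lying flat, 137 mm long, 15 mm thick, loose on the bench beside the tester. Origin: centre of its underside.
- flush_cutter: hand cutter lying flat, 146x55x12 mm, loose on the bench beside the tester. Origin: centre of its underside.
- screw_dish: small round dish of screws, diameter 73, height 23 mm, loose on the bench beside the tester. Origin: centre of its underside.

How it is judged:
By the outcome, as a careful person would: the job done as asked, in the order asked, and still so for the second after the job is handed in, with the robot touching nothing.
It also fails if it takes over 40 s, if anything falls off the work surface, if the arm or the gripper's body presses on something with over 40 N, if the wrist force passes 120 N, or if a joint passes its speed limit or range.

## Working session

There is one attempt and no reset: what is moved stays moved. The work goes in short steps, Python scripts to look and compute and a tool call to move; the robot and the scene stay as the last step left them, time stands still between calls to the robot, and variables do not carry over. Pictures are saved under pics/ and viewed, at most 10 in all, crops included, and the job is handed in when it is done.

Besides the shell and the picture viewer there is one more tool, called after ">>>" as name(argument=value, ...), one argument or row to a line, values as JSON. servo_tool: Moves the arm, as the interface text tells. Its arguments: {"type":"object","properties":{"moves":{"type":"array","items":{"type":"array","items":{"type":"number"}}},"claw":{"type":"number"},"force":{"type":"number"}},"required":["moves"]}

```bash
mkdir -p pics; python3 - <<'E'
from workcell import *
import cv2
for n in ("top","scene"):
    cv2.imwrite(f"pics/{n}0.png",camera(n)[:,:,::-1])
    print(get_calibration(n))
o=get_obs();print(o['time'],o['ee_pos'],o['tcp_rot'],o['wrist_force'],o['opening'])
E
```

```text
{'fx': 455.7407728378938, 'fy': 455.7407728378938, 'cx': 289.016558755748, 'cy': 207.6596574917527, 'rvec': array([ 2.17075462, -2.10818063,  0.17015692]), 'tvec': array([-0.00486066,  0.57412266,  1.00389543])}
{'fx': 441.86778654631644, 'fy': 441.86778654631644, 'cx': 278.7184436225632, 'cy': 210.5584930819391, 'rvec': array([ 2.26181006, -0.99172858,  0.36526206]), 'tvec': array([-0.36307693,  0.36246309,  0.63183215])}
0.1 [ 0.14231491 -0.5310274   0.19265998] [-1.79933253e+02 -2.25498397e-03  1.49997288e+01] [0.77222252 0.02735118 0.12479634] 0.08539410795309203
```

View pics/top0.png

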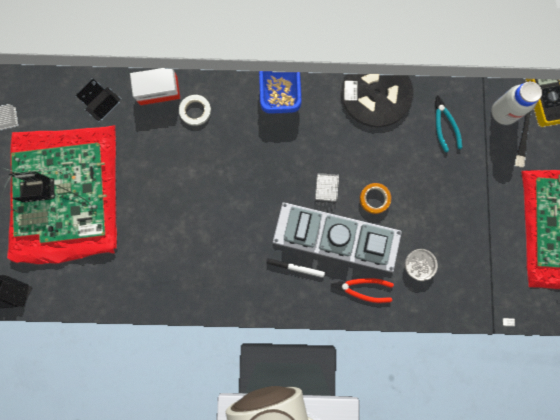

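View pics/scene0.png

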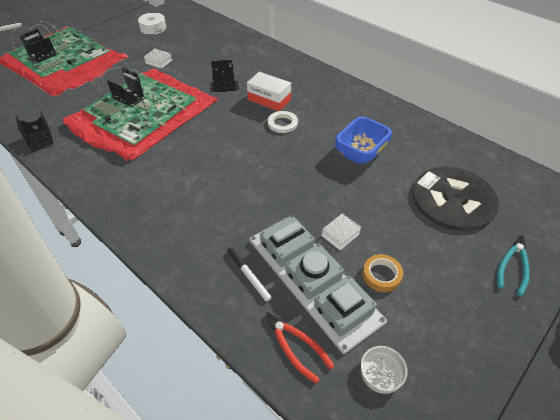

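The row runs long (left, about 303,226), round (339,236), square (376,243) in the top view. I'll enlarge both views to read the points more exactly.

```bash
python3 - <<'E'
import cv2
a=cv2.imread("pics/top0.png")[195:280,265:415]; cv2.imwrite("pics/ct.png",cv2.resize(a,None,fx=5,fy=5,interpolation=cv2.INTER_CUBIC))
a=cv2.imread("pics/scene0.png")[210:360,240:400]; cv2.imwrite("pics/cs.png",cv2.resize(a,None,fx=4,fy=4,interpolation=cv2.INTER_CUBIC))
E
```

```text
(no output)
```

View pics/ct.png

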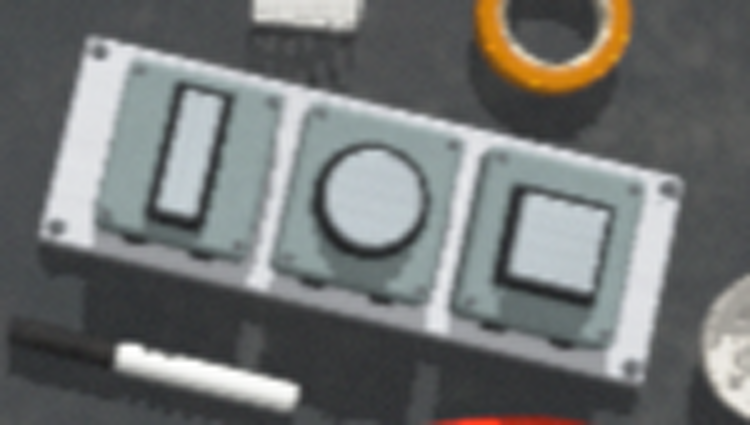

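View pics/cs.png

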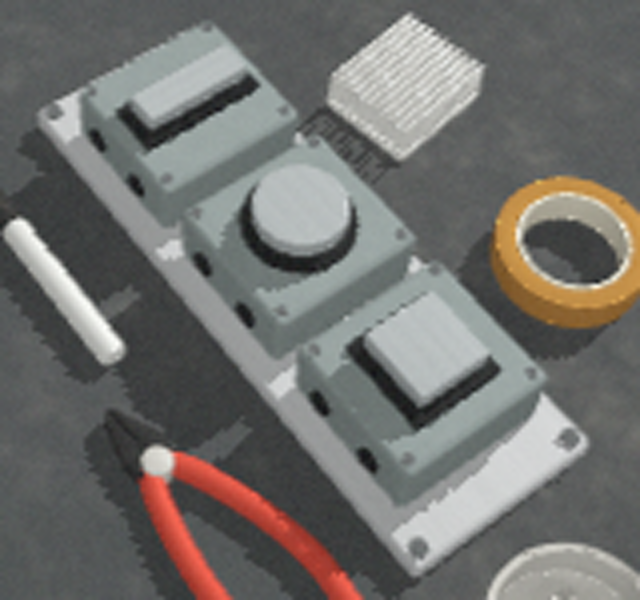

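Crop readings. Top view: round centre (375,199), square centre (559,245), long centre (194,155). Scene view: round centre (301,207), square centre (427,348).

```bash
python3 - <<'E'
from workcell import *
import cv2,numpy as np
def ray(n,u,v):
    c=get_calibration(n);R=cv2.Rodrigues(c['rvec'])[0]
    return -R.T@c['tvec'], R.T@np.array([(u-c['cx'])/c['fx'],(v-c['cy'])/c['fy'],1])
def at(n,u,v,z=.062):
    o,d=ray(n,u,v);return (o+d*(z-o[2])/d[2]).round(4)
t=lambda u,v:((u+.5)/5-.5+265,(v+.5)/5-.5+195)
s=lambda u,v:((u+.5)/4-.5+240,(v+.5)/4-.5+210)
for k,a,b in(("round",(375,199),(301,207)),("square",(559,245),(427,348)),("long",(194,155),(195,87))):
    print(k,at("top",*t(*a)),at("scene",*s(*b)))
r=at("top",*t(375,199));l=at("top",*t(194,155));q=at("top",*t(559,245))
print("row yaw",np.degrees(np.arctan2(-(l-q)[0],(l-q)[1])), np.linalg.norm(l-q))
E
```

```text
round [ 0.514  -0.1034  0.062 ] [ 0.5139 -0.1074  0.062 ]
square [ 0.4957 -0.186   0.062 ] [ 0.4951 -0.191   0.062 ]
long [ 0.5314 -0.0217  0.062 ] [ 0.5321 -0.028   0.062 ]
row yaw -12.258982473097038 0.16813381575399994
```

>>> servo_tool(
  moves=[
    [0.6, 0.7, 0, 0],
    [2, 2.4, 0, -0.03],
    [4.5, 5, 0, -0.08],
    [7, 8, 0, -0.12],
    [9.5, 11, 0, -0.17],
    [12, 14, 0, -0.21],
    [14.5, 17, 0, -0.25],
    [17, 20, 0, -0.29],
    [19.5, 23, 0, -0.33],
    [22, 26, 0, -0.37],
    [24.5, 29, 0, -0.4],
    [27, 32, 0, -0.43],
    [29.5, 35, 0, -0.47],
    [32, 37.5, 0, -0.47],
    [34, 39.5, 0, -0.47],
    [36, 41, -1, -0.47],
    [37, 42, -3, -0.47],
    [37.2, 42.5, -5, -0.47],
    [37.2, 42.5, -7, -0.47],
    [37.2, 42.5, -8, -0.47],
  ],
  claw=1,
  force=20,
)

```text
time: 1.77
ee_pos: [0.513, -0.1064, 0.1106]
tcp_rot: [-179.9, 0.2, -11.7]
wrist_force: [-0.1, 0.4, 0.1]
opening: -0.0001
grasp_force: 0.0
```

```bash
python3 - <<'E'
from workcell import *
import cv2
o=get_obs();print(o['time'],o['ee_pos'],o['tcp_rot'],o['wrist_force'],o['opening'])
a=camera("scene")[150:380,200:440,::-1]
b=camera("top")[150:290,230:430,::-1]
cv2.imwrite("pics/a1.png",cv2.resize(a,None,fx=2.5,fy=2.5))
E
```

```text
1.7667 [ 0.51302614 -0.10639366  0.11055971] [-179.9325636     0.1888836   -11.73696332] [-0.06983735  0.44928857  0.05031927] -0.00011966331215440257
```

View pics/a1.png

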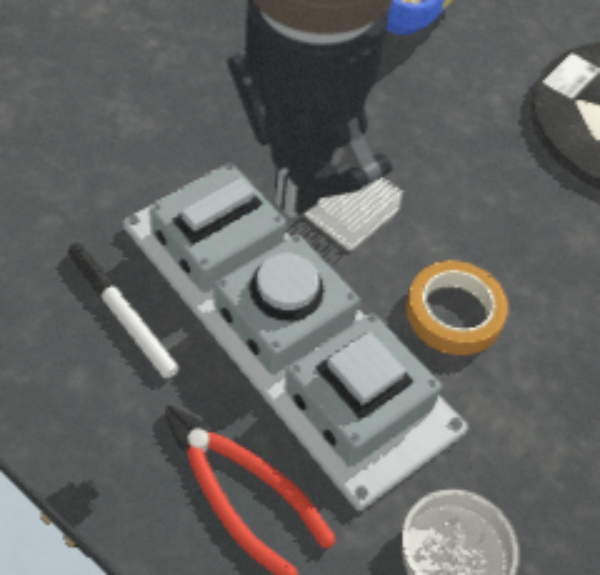

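The closed fingertips hang about over the round plate. I'll lower them to just above it.

>>> servo_tool(
  moves=[
    [0, 0, -0.7, 0],
    [0, 0, -1.5, 0],
    [0, 0, -2.3, 0],
    [0, 0, -3, 0],
    [0, 0, -3.5, 0],
    [0, 0, -3.9, 0],
    [0, 0, -4.1, 0],
    [0, 0, -4.2, 0],
    [0, 0, -4.2, 0],
    [0, 0, -4.2, 0],
  ],
)

```text
time: 2.7
ee_pos: [0.5142, -0.1076, 0.0715]
tcp_rot: [-179.9, -0.0, -11.8]
wrist_force: [0.4, -1.0, 0.1]
opening: -0.0002
grasp_force: 0.0
```

>>> servo_tool(
  moves=[
    [0, 0, -0.2, 0],
    [0, 0, -0.4, 0],
    [0, 0, -0.6, 0],
    [0, 0, -0.7, 0],
    [0, 0, -0.8, 0],
    [0, 0, -0.9, 0],
    [0, 0, -0.9, 0],
    [0, 0, -0.9, 0],
    [0, 0, -0.9, 0],
  ],
)

```text
time: 3.45
ee_pos: [0.5141, -0.1076, 0.0623]
tcp_rot: [-179.9, -0.0, -11.8]
wrist_force: [0.2, -0.0, 0.1]
opening: 0.0001
grasp_force: 0.0
```

Not in contact yet. I'll go down 3 mm more and check the force.

>>> servo_tool(
  moves=[
    [0, 0, -0.1, 0],
    [0, 0, -0.2, 0],
    [0, 0, -0.3, 0],
    [0, 0, -0.3, 0],
    [0, 0, -0.3, 0],
  ],
)

```text
time: 3.87
ee_pos: [0.514, -0.1076, 0.0592]
tcp_rot: [-179.9, 0.0, -11.8]
wrist_force: [0.2, -0.0, -0.9]
opening: 0.0001
grasp_force: 0.0
```

>>> servo_tool(
  moves=[
    [0, 0, -0.1, 0],
    [0, 0, -0.1, 0],
    [0, 0, -0.1, 0],
  ],
)

```text
time: 4.12
ee_pos: [0.514, -0.1076, 0.0582]
tcp_rot: [-179.9, 0.0, -11.8]
wrist_force: [0.2, 0.4, 0.0]
opening: -0.0002
grasp_force: 0.0
```

```bash
python3 - <<'E'
from workcell import *
import cv2
for i in range(4):
    o=get_obs();print(o['time'],o['ee_pos'],o['wrist_force'],o['torque']); a=camera("scene")
a=a[210:320,260:380,::-1]
cv2.imwrite("pics/a2.png",cv2.resize(a,None,fx=5,fy=5,interpolation=cv2.INTER_CUBIC))
E
```

```text
4.1167 [ 0.51401975 -0.1076262   0.05821748] [0.17078445 0.43279537 0.04154935] [ 0.01165827  0.00840929 -0.04418387]
4.1667 [ 0.51407435 -0.10763655  0.05826872] [-0.12828558  0.28889162 -0.42327825] [ 0.03991446 -0.01592029  0.0439919 ]
4.2167 [ 0.51405704 -0.10763982  0.05831464] [0.14395783 0.64765632 0.43996933] [-0.03196512 -0.01029135  0.00555189]
4.2667 [ 0.51405582 -0.10763578  0.05830272] [ 0.16472009 -0.79229804 -0.16770999] [-0.02883433 -0.01746508  0.02185842]
```

View pics/a2.png

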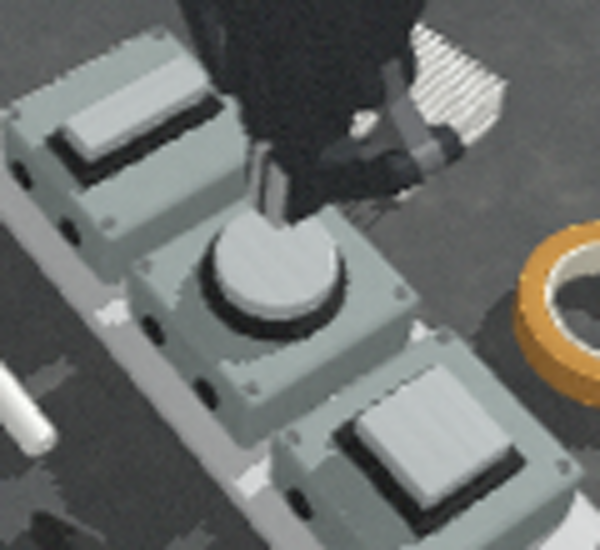

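The fingertips appear at about (316,254) and the plate centre at (315,262). I'll check this against the projected TCP.

```bash
python3 - <<'E'
from workcell import *
import cv2,numpy as np
p=get_obs()['ee_pos']
for n in("scene","top"):
    c=get_calibration(n);K=np.array([[c['fx'],0,c['cx']],[0,c['fy'],c['cy']],[0,0,1]])
    P=np.array([p,p+[0,0,.01],p+[0,0,.02],p+[.01,0,0.0]])
    print(n,cv2.projectPoints(P,c['rvec'],c['tvec'],K,None)[0][:,0].round(1).tolist())
im=camera("wrist")[:,:,::-1]
cv2.imwrite("pics/w.png",im)
E
```

```text
scene [[314.9, 262.6], [315.3, 259.4], [315.7, 256.1], [318.5, 259.1]]
top [[341.3, 234.6], [341.8, 234.1], [342.4, 233.7], [341.4, 230.1]]
```

View pics/w.png

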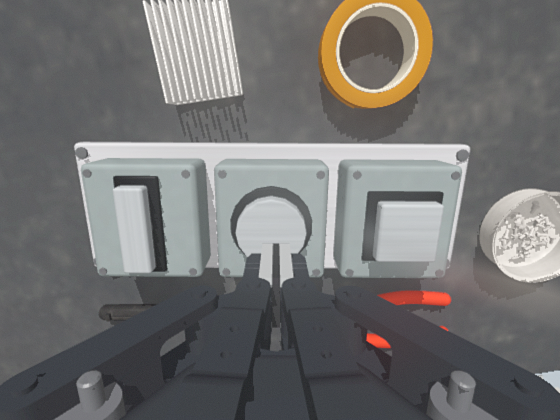

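The wrist view shows the plate centre at about (271,228), with the fingertips at about (276,244) over its near half. I'll compare that with the projection.

```bash
python3 - <<'E'
from workcell import *
import cv2,numpy as np
from scipy.spatial.transform import Rotation as Ro
o=get_obs();c=get_calibration("wrist");T=np.array(c['tool_from_camera']);print(T.round(3).tolist(),c['fx'],c['cx'],c['cy'])
R=Ro.from_euler('xyz',o['tcp_rot'],degrees=True).as_matrix();p=o['ee_pos']
Ti=np.linalg.inv(T)
def proj(X):
    X=Ti[:3,:3]@X+Ti[:3,3];return (c['fx']*X[0]/X[2]+c['cx'],c['fy']*X[1]/X[2]+c['cy'])
for z in(0,-.01,-.02,-.03): print(z,np.round(proj(np.array([0,0,z])),1), "edge +-x",np.round(proj(np.array([.011,0,z])),1),np.round(proj(np.array([-.011,0,z])),1))
org=R@T[:3,3]+p
for k,(u,v),z in(("round",(271,228),.062),("square",(408,232),.062),("long",(132,229),.062),("railTL",(82,152),.012),("railTR",(463,154),.012)):
    d=R@T[:3,:3]@np.array([(u-c['cx'])/c['fx'],(v-c['cy'])/c['fy'],1])
    print(k,(org+d*(z-org[2])/d[2]).round(4))
E
```

```text
[[-0.0, -0.962, -0.272, 0.068], [1.0, 0.0, -0.001, 0.0], [0.001, -0.272, 0.962, -0.182], [0.0, 0.0, 0.0, 1.0]] 308.87831894430235 275.63520711626944 205.30587159191288
0 [275.3 230.9] edge +-x [275.3 214.1] [275.3 247.1]
-0.01 [275.3 236.8] edge +-x [275.3 219.2] [275.3 253.7]
-0.02 [275.3 243.3] edge +-x [275.3 224.9] [275.3 261.1]
-0.03 [275.2 250.6] edge +-x [275.2 231.2] [275.2 269.3]
round [ 0.5178 -0.1057  0.062 ]
square [ 0.4981 -0.1876  0.062 ]
long [ 0.5346 -0.022   0.062 ]
railTL [0.5863 0.0222 0.012 ]
railTR [ 0.5278 -0.251   0.012 ]
```

Both views put the real tips well above the nominal TCP, and there is no contact force. I'll keep going down in small steps and watch the force.

>>> servo_tool(
  moves=[
    [0, 0, -0.1, 0],
    [0, 0, -0.2, 0],
    [0, 0, -0.3, 0],
    [0, 0, -0.3, 0],
    [0, 0, -0.3, 0],
  ],
)

```text
time: 4.78
ee_pos: [0.514, -0.1076, 0.0552]
tcp_rot: [-179.9, 0.0, -11.8]
wrist_force: [-0.1, 0.1, -0.9]
opening: 0.0002
grasp_force: 0.0
```

>>> servo_tool(
  moves=[
    [0, 0, -0.1, 0],
    [0, 0, -0.2, 0],
    [0, 0, -0.2, 0],
    [0, 0, -0.2, 0],
  ],
)

```text
time: 5.12
ee_pos: [0.514, -0.1076, 0.0532]
tcp_rot: [-179.9, 0.0, -11.8]
wrist_force: [-0.0, -0.2, 0.8]
opening: -0.0002
grasp_force: 0.0
```

>>> servo_tool(
  moves=[
    [0, 0, -0.1, 0],
    [0, 0, -0.2, 0],
    [0, 0, -0.2, 0],
    [0, 0, -0.2, 0],
  ],
)

```text
time: 5.45
ee_pos: [0.514, -0.1076, 0.0512]
tcp_rot: [-179.9, 0.0, -11.8]
wrist_force: [0.8, 0.3, 0.5]
opening: -0.0001
grasp_force: 0.0
```

```bash
cat > look.py <<'E'
from workcell import *
import cv2,numpy as np,sys
F=[]
for i in range(4):
    o=get_obs();F.append(o['wrist_force']); a=camera("scene")
print(o['time'],o['ee_pos'].round(4),np.mean(F,0).round(2),np.std(F,0).round(2))
b=np.hstack([cv2.resize(a[210:320,260:380],None,fx=3,fy=3,interpolation=2),cv2.resize(camera("wrist")[140:300,190:350],(480,330))])
cv2.imwrite(f"pics/{sys.argv[1]}.png",b[:,:,::-1])
E
python3 look.py l1
```

```text
5.6 [ 0.5141 -0.1076  0.0513] [ 0.14  0.44 -0.25] [0.6  0.2  0.52]
```

View pics/l1.png

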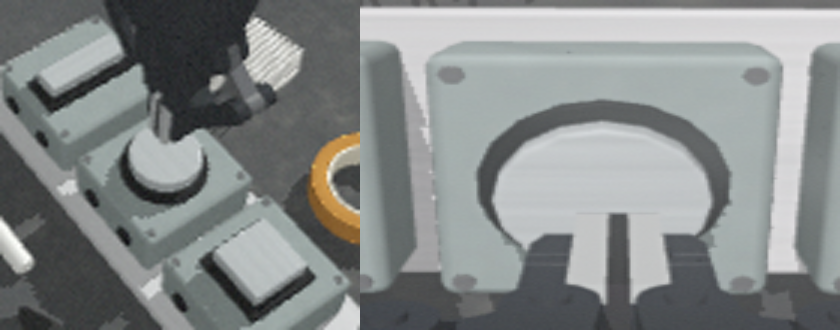

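The tips are over the near half of the plate and still not touching it. I'll keep stepping down and average the force readings.

>>> servo_tool(
  moves=[
    [0, 0, -0.1, 0],
    [0, 0, -0.2, 0],
    [0, 0, -0.3, 0],
    [0, 0, -0.3, 0],
  ],
)

```text
time: 6.03
ee_pos: [0.5139, -0.1076, 0.048]
tcp_rot: [-179.9, 0.0, -11.8]
wrist_force: [-0.2, -0.1, 0.9]
opening: -0.0002
grasp_force: 0.0
```

```bash
python3 look.py l2
```

```text
6.1833 [ 0.514  -0.1076  0.0483] [-0.26  0.    0.57] [0.18 0.31 0.33]
```

>>> servo_tool(
  moves=[
    [0, 0, -0.1, 0],
    [0, 0, -0.2, 0],
    [0, 0, -0.2, 0],
  ],
)

```text
time: 6.53
ee_pos: [0.5139, -0.1076, 0.046]
tcp_rot: [-179.9, 0.0, -11.8]
wrist_force: [-0.5, -0.6, -0.1]
opening: 0.0001
grasp_force: 0.0
```

```bash
python3 look.py l3
```

```text
6.6833 [ 0.514  -0.1076  0.0462] [-0.43 -0.43  0.01] [0.27 0.25 0.5 ]
```

Still no force. I'll check by image difference in the scene view whether the plate's front rim has moved since the start.

```bash
python3 - <<'E'
import cv2,numpy as np
r=cv2.imread("pics/scene0.png")[210:320,260:380]
r=cv2.cvtColor(cv2.resize(r,None,fx=3,fy=3,interpolation=2),6)
for n in("l1","l2","l3"):
    a=cv2.cvtColor(cv2.imread(f"pics/{n}.png")[:330,:360],6)
    # plate front rim and collar (cols 125-205, rows 165-210)
    for box in((162,212,122,212),(240,310,200,320)):
        y0,y1,x0,x1=box
        m=cv2.matchTemplate(a[y0-20:y1+20,x0-10:x1+10],r[y0:y1,x0:x1],5)
        _,v,_,l=cv2.minMaxLoc(m);d=np.abs(a[y0:y1,x0:x1].astype(int)-r[y0:y1,x0:x1]).mean()
        print(n,box,round(v,3),(l[0]-10,l[1]-20),round(d,2))
cv2.imwrite("pics/cmp.png",np.hstack([r,cv2.cvtColor(cv2.imread("pics/l3.png")[:330,:360],6)]))
E
```

```text
l1 (162, 212, 122, 212) 0.999 (0, 0) 1.9
l1 (240, 310, 200, 320) 0.999 (0, 0) 1.74
l2 (162, 212, 122, 212) 0.999 (0, 0) 1.82
l2 (240, 310, 200, 320) 0.999 (0, 0) 1.78
l3 (162, 212, 122, 212) 0.999 (0, 0) 1.83
l3 (240, 310, 200, 320) 0.999 (0, 0) 1.68
```

View pics/l3.png

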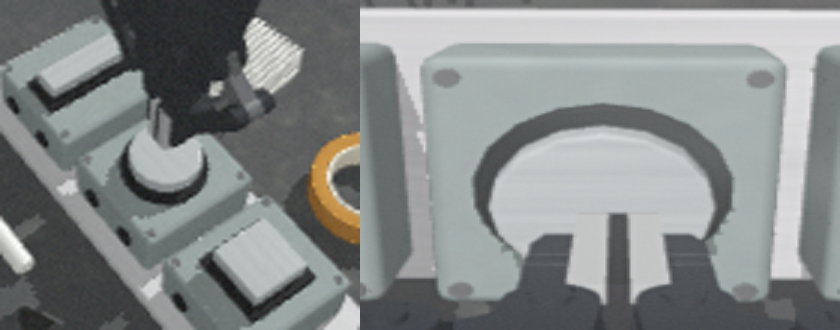

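The plate has not moved, and the tips still show about 4 px above where contact would be, roughly 10 mm. Continuing down.

```bash
cat > f.py <<'E'
from workcell import *
import cv2,numpy as np
F=[]
for i in range(5):
    o=get_obs();F.append(o['wrist_force']); a=camera("scene")
print(o['time'],o['ee_pos'].round(4),'F',np.mean(F,0).round(2),np.std(F,0).round(2),'effort',o['joint_efforts'].round(2))
r=cv2.imread("pics/scene0.png")[:,:,::-1]
for n,b in(("plate",(264,281,300,331)),("square",(285,318,325,370))):
    y0,y1,x0,x1=b;print(n,np.abs(a[y0:y1,x0:x1].astype(int)-r[y0:y1,x0:x1]).mean().round(2))
E
```

>>> servo_tool(
  moves=[
    [0, 0, -0.1, 0],
    [0, 0, -0.2, 0],
    [0, 0, -0.3, 0],
    [0, 0, -0.3, 0],
  ],
)

```text
time: 7.12
ee_pos: [0.5139, -0.1076, 0.043]
tcp_rot: [-179.9, 0.0, -11.8]
wrist_force: [0.4, -0.2, -0.0]
opening: 0.0002
grasp_force: 0.0
```

```bash
python3 f.py
```

```text
7.3167 [ 0.5141 -0.1076  0.0433] F [0.22 0.04 0.06] [0.24 0.3  0.19] effort [  0.   -48.09  46.59   0.     0.     0.  ]
plate 2.53
square 1.74
```

>>> servo_tool(
  moves=[
    [0, 0, -0.1, 0],
    [0, 0, -0.2, 0],
    [0, 0, -0.2, 0],
  ],
)

```text
time: 7.62
ee_pos: [0.5139, -0.1076, 0.041]
tcp_rot: [-179.9, 0.0, -11.8]
wrist_force: [-0.2, -0.5, -0.9]
opening: 0.0
grasp_force: 0.0
```

```bash
python3 f.py
```

```text
7.8167 [ 0.514  -0.1076  0.0413] F [-0.22  0.01 -0.06] [0.4  0.34 0.55] effort [  0.   -48.11  46.57   0.     0.     0.  ]
plate 3.38
square 1.63
```

>>> servo_tool(
  moves=[
    [0, 0, -0.1, 0],
    [0, 0, -0.15, 0],
    [0, 0, -0.15, 0],
  ],
)

```text
time: 8.12
ee_pos: [0.514, -0.1076, 0.0396]
tcp_rot: [-179.9, 0.0, -11.8]
wrist_force: [-0.3, -0.7, -0.3]
opening: 0.0001
grasp_force: 0.0
```

```bash
python3 f.py
```

```text
8.3167 [ 0.5141 -0.1076  0.0398] F [-0.25 -0.46 -0.09] [0.56 0.64 0.38] effort [ -0.   -48.14  46.57   0.     0.    -0.  ]
plate 4.07
square 1.64
```

>>> servo_tool(
  moves=[
    [0, 0, -0.1, 0],
    [0, 0, -0.15, 0],
    [0, 0, -0.15, 0],
  ],
)

```text
time: 8.62
ee_pos: [0.514, -0.1076, 0.0381]
tcp_rot: [-179.9, 0.0, -11.8]
wrist_force: [-0.2, -0.2, 0.4]
opening: 0.0001
grasp_force: 0.0
```

```bash
python3 f.py
```

```text
8.8167 [ 0.514  -0.1076  0.0383] F [ 0.03 -0.24  0.31] [0.56 0.44 0.67] effort [  0.   -48.15  46.55   0.     0.     0.  ]
plate 4.65
square 1.65
```

The image difference is rising. I need to know whether that is the fingertips or the plate moving, so I'll measure the plate's front rim to subpixel.

```bash
cat > rim.py <<'E'
from workcell import *
import cv2,numpy as np
g=lambda a:cv2.cvtColor(a,cv2.COLOR_RGB2GRAY).astype(int)
r=g(cv2.imread("pics/scene0.png")[:,:,::-1].copy());a=g(camera("scene"))
if __name__=="__main__":
    print("ref/now col 306, 314, 322 rows 258-284")
    for c in(306,314,322):
        print(c,r[256:286,c].tolist());print('   ',a[256:286,c].tolist())
    D=np.abs(a-r)[250:286,296:334]>12
    for y,row in enumerate(D):print(250+y,''.join('#' if q else '.' for q in row))
E
python3 rim.py
```

```text
ref/now col 306, 314, 322 rows 258-284
306 [186, 185, 187, 187, 189, 187, 187, 186, 184, 182, 183, 160, 126, 125, 98, 39, 31, 26, 31, 42, 98, 115, 115, 116, 117, 115, 128, 161, 161, 154]
    [187, 185, 187, 189, 188, 188, 187, 187, 185, 177, 141, 137, 127, 124, 99, 43, 34, 28, 32, 46, 96, 116, 118, 117, 119, 118, 130, 164, 161, 152]
314 [190, 185, 186, 186, 187, 189, 188, 187, 187, 188, 185, 186, 189, 190, 188, 151, 131, 133, 47, 33, 34, 30, 95, 116, 115, 161, 162, 163, 160, 158]
    [131, 131, 133, 132, 133, 144, 164, 188, 188, 187, 187, 186, 182, 190, 187, 153, 134, 133, 44, 34, 35, 35, 97, 117, 112, 161, 163, 162, 160, 161]
322 [190, 191, 189, 189, 189, 186, 188, 190, 189, 188, 186, 187, 187, 171, 135, 148, 72, 46, 47, 46, 66, 150, 162, 164, 163, 162, 155, 145, 122, 110]
    [40, 45, 46, 179, 189, 188, 190, 190, 190, 188, 187, 187, 186, 174, 136, 150, 66, 50, 51, 43, 69, 151, 162, 163, 163, 162, 154, 148, 122, 110]
250 ............#######################.##
251 ............##########################
252 .............#########################
253 .............######################
[... 679 characters left out ...]
............
270 ...............##.....................
271 ......................................
272 ......................................
273 ......................................
274 ......................................
275 ......................................
276 ......................................
277 ......................................
278 ......................................
279 ......................................
280 ......................................
281 ......................................
282 ......................................
283 ......................................
284 ......................................
285 ......................................
```

The plate is unmoved. The fingertip corner is at (314,262) and its shadow falls on the plate at (312,268), so a small gap remains. Continuing until they meet.

>>> servo_tool(
  moves=[
    [0, 0, -0.1, 0],
    [0, 0, -0.2, 0],
    [0, 0, -0.3, 0],
    [0, 0, -0.3, 0],
  ],
)

```text
time: 9.25
ee_pos: [0.5139, -0.1076, 0.035]
tcp_rot: [-179.9, 0.0, -11.8]
wrist_force: [0.1, -0.4, -0.5]
opening: 0.0001
grasp_force: 0.0
```

```bash
python3 f.py; python3 rim.py | tail -29 | head -22
```

```text
9.45 [ 0.5141 -0.1076  0.0353] F [0.06 0.04 0.03] [0.23 0.44 0.39] effort [  0.   -48.16  46.49   0.     0.     0.  ]
plate 6.42
square 1.62
257 .............#########################
258 .............#########################
259 ..............###############.........
260 ...............############...........
261 ................##########............
262 ................#######...............
263 .............##..##...................
264 ........###.#####.....................
265 ........###########...................
266 .........#########....................
267 ..........#########...................
268 ...........########...................
269 ............#####.....................
270 ...............##.....................
271 ......................................
272 ......................................
273 ......................................
274 ......................................
275 ......................................
276 ......................................
277 ......................................
278 ......................................
```

>>> servo_tool(
  moves=[
    [0, 0, -0.1, 0],
    [0, 0, -0.2, 0],
    [0, 0, -0.2, 0],
  ],
)

```text
time: 9.8
ee_pos: [0.5139, -0.1076, 0.033]
tcp_rot: [-179.9, 0.0, -11.8]
wrist_force: [0.6, -0.1, -0.5]
opening: -0.0
grasp_force: 0.0
```

```bash
python3 f.py; python3 rim.py | tail -29 | head -18
```

```text
10.0 [ 0.5141 -0.1076  0.0333] F [0.27 0.43 0.18] [0.3  0.54 0.38] effort [  0.   -48.18  46.47   0.     0.    -0.  ]
plate 7.21
square 1.66
257 .............#########################
258 .............#########################
259 .............#####################....
260 ..............##############..........
261 ...............###########............
262 ..........#...##########..............
263 .........###.##########...............
264 ........###########...................
265 ........###########...................
266 .........############.................
267 ..........##########..................
268 ...........########...................
269 ............#####.....................
270 ...............###....................
271 ......................................
272 ......................................
273 ......................................
274 ......................................
```

>>> servo_tool(
  moves=[
    [0, 0, -0.1, 0],
    [0, 0, -0.15, 0],
    [0, 0, -0.15, 0],
  ],
)

```text
time: 10.35
ee_pos: [0.514, -0.1076, 0.0316]
tcp_rot: [-179.9, 0.0, -11.8]
wrist_force: [0.8, 0.3, -0.1]
opening: 0.0
grasp_force: 0.0
```

```bash
python3 f.py; python3 rim.py | tail -29 | head -18
```

```text
10.55 [ 0.5141 -0.1076  0.0318] F [ 0.06  0.09 -0.29] [0.56 0.39 0.34] effort [  0.   -48.21  46.47   0.     0.     0.  ]
plate 7.94
square 1.64
257 .............#########################
258 .............#########################
259 .............#########################
260 ..............###############.........
261 ..............#############...........
262 ..........#...############............
263 .......#####.##########...............
264 ........#############.................
265 ........##############................
266 .........############.................
267 ..........##########..................
268 ...........########...................
269 ............#######...................
270 ...............###....................
271 ......................................
272 ......................................
273 ......................................
274 ......................................
```

>>> servo_tool(
  moves=[
    [0, 0, -0.1, 0],
    [0, 0, -0.2, 0],
    [0, 0, -0.2, 0],
  ],
)

```text
time: 10.9
ee_pos: [0.5139, -0.1076, 0.0295]
tcp_rot: [-179.9, 0.0, -11.8]
wrist_force: [-0.2, 0.4, 0.0]
opening: -0.0003
grasp_force: 0.0
```

```bash
python3 f.py; python3 rim.py | tail -29 | head -18
```

```text
11.1 [ 0.5141 -0.1076  0.0298] F [0.31 0.08 0.29] [0.62 0.37 0.57] effort [  0.   -48.22  46.42   0.     0.    -0.  ]
plate 8.71
square 1.7
257 .............#########################
258 .............#########################
259 ............##########################
260 .............#########################
261 ...........#..##############..........
262 ..........################............
263 .......##################.............
264 ........###############...............
265 ........##############................
266 .........############.................
267 ..........##########..................
268 ...........########...................
269 ............########..................
270 ...............######.................
271 ......................................
272 ......................................
273 ......................................
274 ......................................
```

>>> servo_tool(
  moves=[
    [0, 0, -0.1, 0],
    [0, 0, -0.15, 0],
    [0, 0, -0.15, 0],
  ],
)

```text
time: 11.45
ee_pos: [0.514, -0.1076, 0.0281]
tcp_rot: [-179.9, 0.0, -11.8]
wrist_force: [0.3, 0.2, 0.4]
opening: 0.0002
grasp_force: 0.0
```

```bash
python3 f.py; python3 rim.py | tail -29 | head -18
```

```text
11.65 [ 0.5141 -0.1076  0.0283] F [ 0.18  0.17 -0.13] [0.39 0.56 0.29] effort [  0.   -48.25  46.41   0.     0.     0.  ]
plate 9.74
square 1.86
257 .............#########################
258 .............#########################
259 ............##########################
260 .............#########################
261 ...........##################.........
262 ........###################...........
263 .......##################.............
264 ........################..............
265 ........###############...............
266 .........############.................
267 ..........###########.................
268 ...........##########.................
269 ............##########................
270 ...............######.................
271 ..................##..................
272 ......................................
273 ......................................
274 ......................................
```

The wrist view suggests the real tips sit 35–45 mm behind the nominal TCP, so contact should come between z = 0.027 and 0.015. Continuing.

>>> servo_tool(
  moves=[
    [0, 0, -0.1, 0],
    [0, 0, -0.2, 0],
    [0, 0, -0.2, 0],
  ],
)

```text
time: 12.0
ee_pos: [0.5139, -0.1076, 0.026]
tcp_rot: [-179.9, 0.0, -11.8]
wrist_force: [1.0, -0.6, 0.1]
opening: 0.0002
grasp_force: 0.0
```

```bash
python3 f.py; python3 rim.py | tail -29 | head -18
```

```text
12.2 [ 0.5141 -0.1076  0.0263] F [ 0.11 -0.2   0.28] [0.53 0.44 0.34] effort [  0.   -48.25  46.37   0.     0.    -0.  ]
plate 10.78
square 1.99
257 .............#########################
258 .............#########################
259 .............#########################
260 ............##########################
261 ...........###########################
262 ........####################..........
263 .......####################...........
264 ........#################.............
265 ........################..............
266 .........#############................
267 ..........############................
268 ...........###########................
269 ............##########................
270 ...............#######................
271 .......#..........#...................
272 ......................................
273 ......................................
274 ......................................
```

>>> servo_tool(
  moves=[
    [0, 0, -0.1, 0],
    [0, 0, -0.15, 0],
    [0, 0, -0.15, 0],
  ],
)

```text
time: 12.55
ee_pos: [0.514, -0.1076, 0.0246]
tcp_rot: [-179.9, 0.0, -11.8]
wrist_force: [-0.1, -0.6, -0.4]
opening: 0.0001
grasp_force: 0.0
```

```bash
python3 f.py; python3 rim.py | tail -29 | head -22
```

```text
12.75 [ 0.5141 -0.1076  0.0248] F [-0.21 -0.21  0.15] [0.43 0.38 0.47] effort [ -0.   -48.28  46.36   0.     0.    -0.  ]
plate 11.62
square 2.22
257 ............##########################
258 ............##########################
259 ............##########################
260 ............##########################
261 .........#############################
262 ........########################.#....
263 .......####################...........
264 ........##################............
265 ........################..............
266 .........##############...............
267 ..........############................
268 ...........############...............
269 ............##########................
270 ...............######.................
271 ...................#..................
272 ......................................
273 ......................................
274 ......................................
275 ......................................
276 ......................................
277 ......................................
278 ......................................
```

>>> servo_tool(
  moves=[
    [0, 0, -0.1, 0],
    [0, 0, -0.2, 0],
    [0, 0, -0.2, 0],
  ],
)

```text
time: 13.1
ee_pos: [0.5142, -0.1077, 0.0228]
tcp_rot: [-179.9, -0.0, -11.8]
wrist_force: [0.5, -0.6, 1.6]
opening: 0.0
grasp_force: 0.9
```

```bash
python3 f.py; python3 rim.py | tail -29 | head -18
```

```text
13.3 [ 0.5142 -0.1077  0.0229] F [ 0.43 -0.11  1.37] [0.14 0.31 0.27] effort [ 2.000e-02 -4.734e+01  4.531e+01  1.000e-01  2.000e-02 -0.000e+00]
plate 14.42
square 2.27
257 ............##########################
258 .......#.....#########################
259 ............##########################
260 ......#.....##########################
261 .........#.###########################
262 ........##############################
263 ......#.####################..........
264 ........###################...##......
265 ........#################.............
266 #......#.##############...............
267 #......#..#############......#........
268 ........#..############...............
269 ........#...###########...............
270 .........##....#######.#.#............
271 ..........##..........#...#...........
272 ............##...........##...........
273 .............####.....###.............
274 ................######................
```

>>> servo_tool(
  moves=[
    [0, 0, -0.1, 0],
    [0, 0, -0.15, 0],
    [0, 0, -0.15, 0],
  ],
)

```text
time: 13.65
ee_pos: [0.5142, -0.1076, 0.0213]
tcp_rot: [-179.9, -0.0, -11.8]
wrist_force: [0.7, 0.4, 2.1]
opening: -0.0002
grasp_force: 1.3
```

```bash
python3 f.py; python3 rim.py | head -7;python3 rim.py | tail -29 | head -22
```

```text
13.85 [ 0.5142 -0.1076  0.0214] F [0.72 0.17 2.43] [0.45 0.17 0.29] effort [ 4.000e-02 -4.692e+01  4.464e+01  3.000e-01  3.000e-02 -0.000e+00]
plate 17.81
square 2.88
ref/now col 306, 314, 322 rows 258-284
306 [186, 185, 187, 187, 189, 187, 187, 186, 184, 182, 183, 160, 126, 125, 98, 39, 31, 26, 31, 42, 98, 115, 115, 116, 117, 115, 128, 161, 161, 154]
    [184, 184, 182, 182, 183, 186, 152, 136, 135, 133, 131, 133, 133, 124, 117, 92, 38, 30, 27, 40, 94, 114, 113, 116, 117, 117, 111, 111, 147, 149]
314 [190, 185, 186, 186, 187, 189, 188, 187, 187, 188, 185, 186, 189, 190, 188, 151, 131, 133, 47, 33, 34, 30, 95, 116, 115, 161, 162, 163, 160, 158]
    [74, 113, 127, 128, 130, 126, 128, 129, 130, 131, 131, 129, 132, 135, 137, 134, 132, 129, 109, 40, 27, 27, 93, 113, 157, 159, 158, 161, 158, 157]
322 [190, 191, 189, 189, 189, 186, 188, 190, 189, 188, 186, 187, 187, 171, 135, 148, 72, 46, 47, 46, 66, 150, 162, 164, 163, 162, 155, 145, 122, 110]
    [48, 45, 40, 40, 44, 45, 40, 43, 173, 185, 185, 185, 186, 182, 165, 131, 102, 63, 45, 41, 64, 147, 159, 159, 159, 160, 154, 141, 118, 107]
257 
[... 241 characters left out ...]
############
263 ......################################
264 ......#####################...##......
265 .#.......#################............
266 ##....##.###############..............
267 ##.....#..#############......##.......
268 #.......#..###########......###.......
269 ........#...###########...##.#........
270 .........##....########.###.##........
271 #.........##......######..###.........
272 #..........###...........###..........
273 ............#####.....#####...........
274 .............#.#########..............
275 ......................................
276 .....................#................
277 ......................................
278 ......................................
```

Contact: 1.4 N, then 2.4 N, with the plate's rim down about 2 mm. I'll hold here for over two seconds, then come off.

>>> servo_tool(
  moves=[
    [0, 0, 0, 0],
    [0, 0, 0, 0],
    [0, 0, 0, 0],
    [0, 0, 0, 0],
    [0, 0, 0, 0],
    [0, 0, 0, 0],
    [0, 0, 0, 0],
    [0, 0, 0, 0],
    [0, 0, 0, 0],
    [0, 0, 0, 0],
    [0, 0, 0, 0],
    [0, 0, 0, 0],
    [0, 0, 0, 0],
    [0, 0, 0, 0],
    [0, 0, 0, 0],
    [0, 0, 0, 0],
  ],
)

```text
time: 15.33
ee_pos: [0.5141, -0.1076, 0.0213]
tcp_rot: [-179.9, -0.0, -11.8]
wrist_force: [1.4, -0.1, 2.4]
opening: 0.0003
grasp_force: 1.3
```

>>> servo_tool(
  moves=[
    [0, 0, 0, 0],
    [0, 0, 0, 0],
    [0, 0, 0, 0],
    [0, 0, 0, 0],
    [0, 0, 0, 0],
    [0, 0, 0, 0],
    [0, 0, 0, 0],
    [0, 0, 0, 0],
    [0, 0, 0, 0],
    [0, 0, 0, 0],
    [0, 0, 0, 0],
    [0, 0, 0, 0],
  ],
)

```text
time: 16.33
ee_pos: [0.5141, -0.1076, 0.0213]
tcp_rot: [-179.9, 0.0, -11.8]
wrist_force: [2.1, -1.5, 2.5]
opening: -0.0002
grasp_force: 1.3
```

>>> servo_tool(
  moves=[
    [0, 0, 0.5, 0],
    [0, 0, 1.5, 0],
    [0, 0, 2.8, 0],
    [0, 0, 4, 0],
    [0, 0, 4, 0],
    [-0.4, -1.5, 4, 0],
    [-0.9, -4, 4, 0],
    [-1.4, -6.2, 4, 0],
    [-1.7, -7.5, 4, 0],
    [-1.8, -8, 4, 0],
    [-1.8, -8, 3.5, 0],
    [-1.8, -8, 2.5, 0],
    [-1.8, -8, 1.5, 0],
    [-1.8, -8, 1, 0],
    [-1.8, -8, 1, 0],
    [-1.8, -8, 1, 0],
  ],
)

```text
time: 17.67
ee_pos: [0.4958, -0.187, 0.0307]
tcp_rot: [-179.9, 0.1, -11.8]
wrist_force: [0.1, 0.2, 0.5]
opening: 0.0003
grasp_force: 0.0
```

```bash
python3 look.py l9; python3 rim.py | tail -18 | head -10; python3 -c "
import cv2,numpy as np
from workcell import *
a=cv2.imread('pics/l9.png');s=camera('scene')[240:340,290:400,::-1]
cv2.imwrite('pics/l9b.png',np.hstack([cv2.resize(s,(396,360)),cv2.resize(camera('wrist')[140:300,160:360,::-1],(400,360))]))"
```

```text
17.8167 [ 0.4964 -0.1875  0.0317] [-0.27 -0.34  0.22] [0.5  0.58 0.46]
268 ...................................###
269 ...................................###
270 ....................................##
271 .....................................#
272 .....................................#
273 ......................................
274 ......................................
275 ......................................
276 ......................................
277 ......................................
```

View pics/l9b.png

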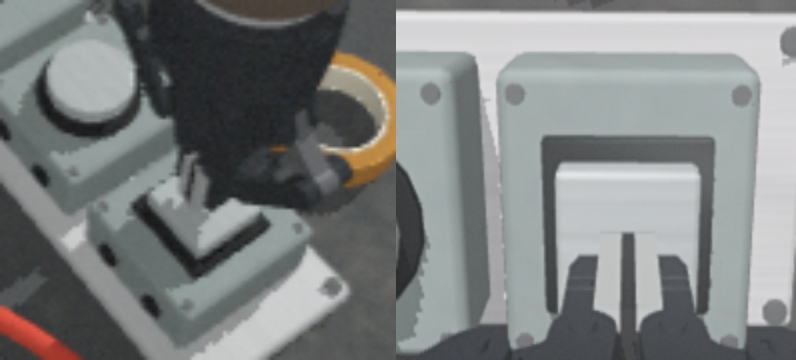

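The plate has come back up, and the tips are centred over the square key. Contact there should be at z ≈ 0.0235 and the bottom at about 0.0135. Pressing now.

>>> servo_tool(
  moves=[
    [0, 0, -0.3, 0],
    [0, 0, -0.6, 0],
    [0, 0, -0.8, 0],
    [0, 0, -0.95, 0],
    [0, 0, -1.1, 0],
    [0, 0, -1.25, 0],
    [0, 0, -1.4, 0],
    [0, 0, -1.55, 0],
    [0, 0, -1.65, 0],
    [0, 0, -1.7, 0],
    [0, 0, -1.7, 0],
    [0, 0, -1.7, 0],
  ],
)

```text
time: 19.07
ee_pos: [0.496, -0.1876, 0.0141]
tcp_rot: [-179.9, 0.0, -11.8]
wrist_force: [-0.0, -0.1, 0.6]
opening: 0.0001
grasp_force: 0.0
```

>>> servo_tool(
  moves=[
    [0, 0, -0.05, 0],
    [0, 0, -0.1, 0],
    [0, 0, -0.1, 0],
    [0, 0, -0.1, 0],
  ],
)

```text
time: 19.4
ee_pos: [0.4961, -0.1876, 0.014]
tcp_rot: [-179.9, -0.0, -11.8]
wrist_force: [-2.4, 0.9, 7.4]
opening: -0.0001
grasp_force: 3.6
```

It's at the stop (force jumped to 7.4 N with no further travel). One more small push to be sure, then I'll retreat.

>>> servo_tool(
  moves=[
    [0, 0, -0.05, 0],
    [0, 0, -0.1, 0],
    [0, 0, -0.1, 0],
    [0, 0, -0.1, 0],
  ],
)

```text
time: 19.73
ee_pos: [0.4962, -0.1877, 0.014]
tcp_rot: [-179.9, -0.1, -11.8]
wrist_force: [-5.2, 2.1, 14.2]
opening: -0.0001
grasp_force: 7.2
```

>>> servo_tool(
  moves=[
    [0, 0, 0.3, 0],
    [0, 0, 1, 0],
    [0, 0, 2.5, 0],
    [0, 0, 4.5, 0],
    [0, 0, 7, 0],
    [0, 0, 9.5, 0],
    [0, 0, 12, 0],
    [0, 0, 14, 0],
    [-1, -3, 15, 0],
    [-3, -6, 15, 0],
    [-5, -9, 15, 0],
    [-7, -12, 15, 0],
    [-8, -14, 15, 0],
    [-8, -14, 15, 0],
    [-8, -14, 15, 0],
  ],
)

```text
time: 20.98
ee_pos: [0.4154, -0.3285, 0.1623]
tcp_rot: [-179.9, 0.0, -11.9]
wrist_force: [-0.3, -0.4, -0.3]
opening: -0.0002
grasp_force: 0.0
```

```bash
python3 - <<'E'
from workcell import *
import cv2,numpy as np
g=lambda a:cv2.cvtColor(a,cv2.COLOR_RGB2GRAY)
r=g(cv2.imread("pics/scene0.png")[:,:,::-1].copy());a=g(camera("scene"));o=get_obs()
print(o['time'],o['ee_pos'],o['wrist_force'])
def sh(n,y0,y1,x0,x1):
    up=lambda i:cv2.resize(i,None,fx=4,fy=4,interpolation=2)
    R=up(r[y0:y1,x0:x1]);A=up(a[y0-8:y1+8,x0-8:x1+8])
    _,v,_,l=cv2.minMaxLoc(cv2.matchTemplate(A,R,5));print(n,(l[0]/4-8,l[1]/4-8),round(v,3),np.abs(a[y0:y1,x0:x1].astype(int)-r[y0:y1,x0:x1]).mean().round(1))
sh("round",248,284,298,332);sh("square",282,312,331,364);sh("long",218,248,268,306);sh("cutter",310,385,260,340);sh("marker",245,305,225,275);sh("roll",250,295,360,405);sh("sink",210,252,320,364);sh("dish",342,400,355,412)
E
```

```text
21.0333 [ 0.41595306 -0.32770798  0.16233239] [-0.12440078  0.52786026 -0.28236483]
round (0.0, 0.0) 0.999 8.8
square (-0.25, 1.5) 0.724 28.8
long (0.0, 0.0) 0.999 8.7
cutter (0.0, 0.0) 0.983 7.4
marker (0.0, 0.0) 0.999 7.0
roll (-0.25, -0.25) 0.779 16.6
sink (0.0, 0.0) 0.999 8.8
dish (0.0, 0.0) 0.987 9.7
```

The key is down and the plate and long key are at rest. The roll's match is low, possibly because the arm is in the way, so I'll check it in the top view.

```bash
python3 - <<'E'
from workcell import *
import cv2,numpy as np
r=cv2.cvtColor(cv2.imread("pics/top0.png"),6).astype(int);a=cv2.cvtColor(camera("top"),cv2.COLOR_RGB2GRAY).astype(int)
s=cv2.cvtColor(cv2.imread("pics/scene0.png"),6).astype(int);b=cv2.cvtColor(camera("scene"),cv2.COLOR_RGB2GRAY).astype(int)
for y in range(180,218,2):print(''.join('#' if q else '.' for q in (abs(a-r)>20)[y,355:400]))
print('scene')
for y in range(246,300,2):print(''.join('#' if q else '.' for q in (abs(b-s)>25)[y,355:412]))
E
```

```text
.............................................
.............................................
.............................................
.............................................
.............................................
.............................................
.............................................
.............................................
.............................................
.............................................
.............................................
.............................................
.............................................
.............................................
.............................................
.............................................
.............................................
.............................................
.............................................
scene
.........................................................
.........................................................
.........................................................
..............................................
[... 645 characters left out ...]
####
..................................###############...#####
...................................###.########....######
............................##....############..#########
..........................###################.###########
..........................##################.############
...........................#############.....############
............................############.....############
.............................#########.#......###########
##..................................#.........###########
####..............................###..........##########
..####..........................#########################
....###.........................#########################
```

The roll has not moved in the top view; the scene view differs only because the arm is in front of it. Handing in.

```bash
python3 -c "
from workcell import *
print(job_done())"
```

```text
the job is handed in; nothing more can be done
None
```

The grounding check is done and handed in at about 21 s: the round plate was held about 2 mm down for over two seconds and sprang back up, then the square key was pressed to its stop and stays down. The long key and the loose parts were left in place, and the hand is clear of everything.

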